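# Swap a bus terminator for a dust cap on a cab switch box

## Task

The bench test of this tractor switch box is finished. Pull the tall push-on terminator plug off its socket and stand it upright in the parts tray, and press the loose dust cap (don't drop it) onto the socket the terminator came from until it snaps fully home. Leave the other capped socket and everything else on the desk as they are.

Things in the scene. Friction and masses are not known exactly. Their poses are not given: they have to be found in the camera images.
- switch_box: Black box 100 (x) x 200 (y) mm in a steel U-bracket (252 mm over its end knobs), fixed to the desk. Origin on the desk under its centre; x towards its green panel, whose toggles stand out 26 mm; z up. Top face 66 mm above the desk. Two identical round sockets stand on it, 96 mm apart along y: one carries the terminator, the other a dust cap; which is which varies.
- socket_a (a point): Top centre of the +y socket's 48 mm square flange, 70 mm above the desk; z up the axis. Shell 26 mm across, 20 mm tall, its last 6 mm taper to 18 mm and guide a cap on. Four sprung balls 8 mm up stand out to 32 mm across; a cap's lip snaps past them with 10 to 15 N, on or off. Fully home: the cap's rim rests on the flange. Just hung on the balls it stands about 11 mm higher.
- socket_b (a point): The same point of the identical socket at the box's -y end.
- terminator: Push-on plug of grey plastic, 70 g, 62 mm tall, home on one of the sockets at the start. Skirt 41 mm across for its lower 24 mm, then a conical shoulder and, from 31 mm up, a ribbed barrel 30 mm across (32 over the ribs) with a flat end. Origin at the centre of its open rim (underside), z up its axis. Opening 29 mm across at the lip.
- loose_cap: Dust cap of grey plastic, 30 g, a ribbed cup 40 mm across and 34 mm tall with a flat closed top, standing on the desk, open side down. Origin at the centre of its open rim (underside), z up along its axis. The lip at the rim is 29 mm across inside and 4 mm high, the room behind it 34 mm across. It fits either way round.
- fitted_cap: An identical dust cap, already home on the other socket; it stays there. Origin at the centre of its rim, z up.
- tray: White open parts tray fixed to the desk, empty, 150 (x) x 130 (y) x 25 mm, walls and floor 3 mm. Origin under its centre, on the desk; x along its long side. The tray and the loose cap lie to the left and right of the box, either way round.
- screwdriver: Screwdriver 190 mm long lying on the desk beyond the box, not needed; origin under its middle. Still further out, on the left and right, lie a joystick unit (137 mm high) and a flat display.
- mouse: Black computer mouse, 104 x 60 x 34 mm, on the desk beyond the box, not needed. Origin under its centre.
Not all that is in view belongs to the job. Leave any green look-alike of the loose_cap alone. Leave any green look-alike of the terminator alone.

How it is judged:
On the way:
1. the terminator is pulled clear of the box (z of terminator in the frame of switch_box above 0.092 m), for 0.1 s.
At the end, for the whole second after the job is handed in: The loose cap is centred within 4 mm on the socket the terminator left, rim within 2.5 mm of the flange, tilt under 0.08 rad; the terminator stands (within 0.10 rad) on the tray floor; both at rest; the fitted cap is within 5 mm of its start (((horizontal distance between loose_cap and socket_a below 0.004 m and z of loose_cap in the frame of socket_a between -0.0025 and 0.0025 m) or (horizontal distance between loose_cap and socket_b below 0.004 m and z of loose_cap in the frame of socket_b between -0.0025 and 0.0025 m)) and angle between loose_cap's own z axis and vertical below 0.08 rad and linear speed of each of loose_cap, terminator below 0.02 m/s and x of terminator in the frame of tray between -0.06 and 0.06 m and y of terminator in the frame of tray between -0.05 and 0.05 m and z of terminator in the frame of tray below 0.008 m and angle between terminator's own z axis and vertical below 0.1 rad and distance of fitted_cap from where it was at the start of the episode below 0.005 m); the robot touches nothing.
It fails at once if the fitted cap is pulled off or shifted by more than 6 mm (distance of fitted_cap from where it was at the start of the episode above 0.006 m).
It fails at once if the mouse is pushed away by more than 30 mm (distance of mouse from where it was at the start of the episode above 0.03 m).
It fails at once if the screwdriver is pushed away by more than 30 mm (distance of screwdriver from where it was at the start of the episode above 0.03 m).
It fails at once if the loose cap is dropped or thrown at a socket (over 0.75 m/s just above it) instead of being pressed on ((horizontal distance between loose_cap and socket_a below 0.02 m and z of loose_cap in the frame of socket_a between 0.02 and 0.05 m and linear speed of loose_cap above 0.75 m/s) or (horizontal distance between loose_cap and socket_b below 0.02 m and z of loose_cap in the frame of socket_b between 0.02 and 0.05 m and linear speed of loose_cap above 0.75 m/s)).
It also fails if it takes over 58 s, if anything falls off the work surface, if the arm or the gripper's body presses on something with over 40 N, if the wrist force passes 120 N, or if a joint passes its speed limit or range.

## Robot

A 6-joint arm with a two-finger parallel gripper is mounted at the origin on the work surface. World frame = base frame: x ahead of the robot, y to its left, z up, the work surface at z = 0. Lengths are in m, angles in rad, forces in N, time in s.
With the tool pointing down it reaches from about 0.35 to 0.975 m from the base axis. Payload 4.9 kg.
Tool frame: the origin (TCP) lies on the mounting face of the last link; the fingertips stand 173 mm ahead of it and the grasp point (between the pads) lies 155 mm ahead of it; z points along the fingers, y is the line along which they close (so a half turn about z gives the same grasp; the last joint's range is limited). The gripper opens to 85 mm and grips with 20 to 120 N. Pads are 22 mm wide; open, the fingers measure 114 mm over their backs; the gripper's body (76 mm by 85 mm) begins 54 mm behind the grasp point. The pads swing forward as they close: fully open they stand 13 mm farther back than shut.
Start: joints at [1.069, 0.053, 1.613, -0, 1.476, -0.119], TCP at [0.233, 0.58, 0.405] pointing down, gripper open.
Joint ranges: [-3.01, 3.01], [-1.01, 2.22], [0.06, 2.58], [-1.02, 4.17], [0.09, 2.62], [-3.14, 3.14]. Speed limits (rad/s): [2.57, 2.57, 3.14, 3.14, 3.14, 3.14].

## Interface

Orientations are given as a rotation vector (axis times angle).
In Python, from station import monitor, eyes, finish_job gives the robot as it stands. The module is installed in compiled form; this text tells all that it offers.
- The arm moves only by the tool step_arm, never from a script. Its argument "commands" is a list of rows, each a list of 3 entries, a list of its own where there are three numbers: the opening in per cent of the stroke, from 0 (shut) to 100 (fully open), then the shift along the tool's x, y, z in mm, then the turn about the tool's z in degrees. In form: [[hand, [x, y, z], yaw], ...]. A call has 1 to 12 rows; each row is the pose to reach, as a shift and turn from the pose commanded when the call began, along the tool's axes at that moment; what a row does not reach only later rows make up. A row lasts 1/8 s, in which the tool goes at most 62.5 mm and 10.7 degrees, less where a joint would pass 70% of its speed; a pose out of reach is approached as far as the arm can. A call with a gripper value outside its range is refused whole. The fingers move at their own pace and stop on an object; "squeeze" is the grip in N (left out, the last holds). Time passes only in rows, so rows that repeat a pose let the fingers close. It gives the time, the measured TCP pose, the force, the opening and the grip force at its end, in the units of the state.
- monitor.get_obs(): the state, without advancing time (a new reading comes with each control period).
- eyes.get_image(name): name is "side" or "top"; returns the picture (420x560x3 uint8, red, green, blue); there is no depth.
- eyes.camera_info(name): a dict with "camera_matrix" (3x3 intrinsics, pixels), "k1" (the pictures are not rectified: a ray, as slopes to the right and down, at radius r is drawn at 1 + k1 r^2 times it, then the intrinsics apply), "extrinsics" (4x4, takes a point from camera to world coordinates). Camera axes: x right, y down, z forward; pixel columns grow to the right and rows downward; lengths in m; the calibration is good to about 2 mm. A picture is of the moment at which its call begins. camera_info takes no time and is no camera call.
- finish_job(): hands the job in; it is judged then, once.
The state is a dict: "t": time; "q": joint angles; "dq": joint speeds; "effort": joint torques, N m; "tool_pos": TCP position; "tool_rot": TCP orientation; "contact_force": force on the tool from outside, world axes, zero at the start; "wrist_torque": the same for the moment, N m; "opening": finger opening in m; "grip_force": force on a finger pad.
Only numpy, scipy, OpenCV 4.12 (cv2) and the standard library are available. Lean on these libraries where they do the work, as an engineer would, in place of code of your own. Each camera call takes 0.05 s, during which the arm holds its last target. There are 200 camera calls.

## Working session

There is one attempt and no reset: what is moved stays moved. The work goes in short steps, Python scripts to look and compute and a tool call to move; the robot and the scene stay as the last step left them, time stands still between calls to the robot, and variables do not carry over. Pictures are saved under pics/ and viewed, at most 12 in all, crops included, and the job is handed in when it is done.

Besides the shell and the picture viewer there is one more tool, called after "Call:" as name(argument=value, ...) on one line, values as JSON. step_arm: Moves the arm, as the interface text tells. Its arguments: {"type":"object","properties":{"commands":{"type":"array"},"squeeze":{"type":"number"}},"required":["commands"]}

```bash
mkdir -p pics; python3 - <<'E'
from station import monitor, eyes
import cv2,numpy as np
for n in("side","top"):
    im=eyes.get_image(n); cv2.imwrite(f"pics/{n}0.png",im[:,:,::-1]); i=eyes.camera_info(n)
    print(n,i["camera_matrix"],i["k1"],np.round(i["extrinsics"],4))
o=monitor.get_obs(); print(o)
E
```

```text
side [[382.67952358   0.         277.61260885]
 [  0.         382.67952358 212.37902354]
 [  0.           0.           1.        ]] 0.027501858646358134 [[-0.8851 -0.322   0.336   0.3267]
 [-0.4654  0.6221 -0.6297  0.5404]
 [-0.0063 -0.7137 -0.7004  0.6594]
 [ 0.      0.      0.      1.    ]]
top [[446.43542135   0.         269.29296466]
 [  0.         446.43542135 209.88773416]
 [  0.           0.           1.        ]] -0.04559900394753522 [[ 9.000e-03 -9.851e-01  1.715e-01  4.487e-01]
 [-1.000e+00 -9.300e-03 -8.000e-04 -9.800e-03]
 [ 2.400e-03 -1.715e-01 -9.852e-01  1.082e+00]
 [ 0.000e+00  0.000e+00  0.000e+00  1.000e+00]]
{'t': 0.1, 'q': array([ 1.06896815e+00,  5.33141596e-02,  1.61420137e+00, -8.53936447e-06,
        1.47597462e+00, -1.19000381e-01]), 'dq': array([ 0.00058168, -0.00222661, -0.00434046, -0.00045614,  0.00126181,
       -0.00138426]), 'effort': array([ 3.23077811e-04, -3.94903886e+01, -3.71363926e+01, -9.90071112e-05,
        3.94414034e-03, -7.89462149e-06]), 'tool_pos': array([0.23334562, 0.57953723, 0.40354449]), 'tool_rot': array([-5.97568853e-01, -3.08365324e+00,  2.84167864e-03]), 'contact_force': array([ 0.49423221, -0.1870809 , -0.29680419]), 'wrist_torque': array([-0.02552923,  0.0133935 , -0.01038022]), 'grip_force': 0.0, 'opening': 0.08547210983809443}
```

View pics/side0.png

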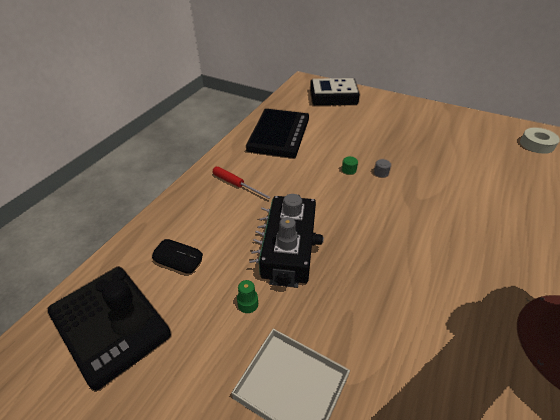

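View pics/top0.png

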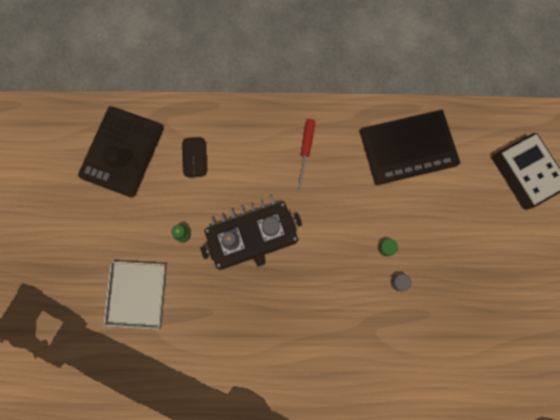

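The top picture shows the terminator at about (230,239), the fitted cap at (270,227), the tray at (136,294) and the mouse at (194,157). There are two candidates for the loose cap: grey at (402,282) and green at (389,247). The grey one fits the description. There are also two for the terminator: grey on the socket at (230,239) and green on the desk at (181,232). The grey one on the socket is the one meant. I'll confirm both in an enlarged crop.

```bash
cat > h.py <<'E'
import numpy as np,cv2
from station import monitor,eyes
def ray(n,u,v):
    i=eyes.camera_info(n);K=i["camera_matrix"];E=i["extrinsics"]
    d=np.array([(u-K[0,2])/K[0,0],(v-K[1,2])/K[1,1]]);s=d.copy()
    for _ in range(20): s=d/(1+i["k1"]*(s@s))
    return E[:3,3],E[:3,:3]@np.r_[s,1]
def atz(n,u,v,z):
    o,d=ray(n,u,v); return o+d*(z-o[2])/d[2]
def tri(a,b):
    A=[];B=[]
    (o1,d1),(o2,d2)=ray("top",*a),ray("side",*b)
    t=np.linalg.lstsq(np.c_[d1,-d2],o2-o1,rcond=None)[0]
    p,q=o1+t[0]*d1,o2+t[1]*d2; return (p+q)/2,np.linalg.norm(p-q)
def proj(n,p):
    i=eyes.camera_info(n);K=i["camera_matrix"];c=(np.linalg.inv(i["extrinsics"])@np.r_[p,1])[:3]
    s=c[:2]/c[2]; s=s*(1+i["k1"]*(s@s)); return K[:2,:2]@s+K[:2,2]
def crop(n,u,v,w,h,k,im=None):
    im=eyes.get_image(n) if im is None else im
    return cv2.resize(im[v:v+h,u:u+w,::-1],None,fx=k,fy=k,interpolation=cv2.INTER_CUBIC)
E
python3 - <<'E'
from h import *
t=cv2.imread("pics/top0.png")[:,:,::-1];s=cv2.imread("pics/side0.png")[:,:,::-1]
a=np.vstack([crop("top",190,180,130,100,3,t),crop("top",350,225,65,50,6,t)][:2])
b=np.vstack([crop("side",240,180,100,77,4,s)[:300,:400],crop("side",335,145,66,50,6,s)[:300]])
c=np.zeros((600,800,3),np.uint8);c[:300,:390]=a[:300];c[300:600,:390]=a[300:600];c[:300,400:800]=b[:300];c[300:,400:796]=b[300:]
cv2.imwrite("pics/c1.png",c)
E
```

```text
Traceback (most recent call last):
ValueError: all the input array dimensions except for the concatenation axis must match exactly, but along dimension 1, the array at index 0 has size 400 and the array at index 1 has size 396
```

```bash
python3 - <<'E'
from h import *
t=cv2.imread("pics/top0.png")[:,:,::-1];s=cv2.imread("pics/side0.png")[:,:,::-1]
c=np.zeros((600,800,3),np.uint8)
c[:300,:390]=crop("top",190,180,130,100,3,t);c[300:,:390]=crop("top",350,225,65,50,6,t)
c[:300,400:]=crop("side",240,180,100,75,4,s);c[300:,400:796]=crop("side",335,145,66,50,6,s)
cv2.imwrite("pics/c1.png",c)
E
```

```text
(no output)
```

View pics/c1.png

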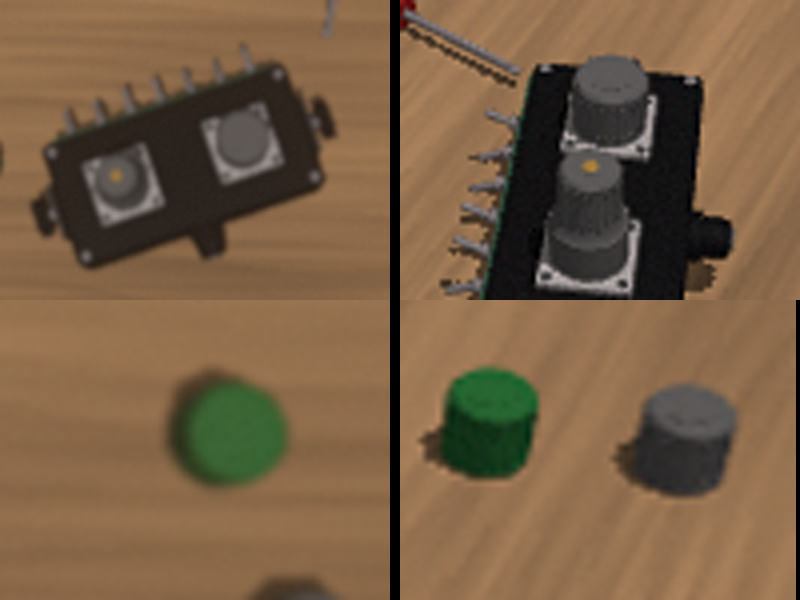

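The crop shows the grey ribbed loose cap, with its green look-alike beside it. The grey terminator with an orange end dot sits on the box's left socket, and the fitted cap on the right one. Next I work out positions.

```bash
cat > m.py <<'E'
from h import *
np.set_printoptions(precision=4,suppress=True)
t=cv2.imread("pics/top0.png");s=cv2.imread("pics/side0.png")
def blob(im,u,v,w,h,smax=60):
    hs=cv2.cvtColor(im[v:v+h,u:u+w],cv2.COLOR_BGR2HSV)
    m=(hs[...,1]<smax).astype(np.uint8)
    n,l,st,c=cv2.connectedComponentsWithStats(m); i=1+st[1:,4].argmax()
    return c[i]+[u,v],st[i]
print("cap top",blob(t,385,262,40,40)," side",blob(s,366,150,36,36))
print("tray top",blob(t,95,250,85,90))
E
python3 - <<'E'
from m import *
print("term dot tri",tri((228.4,237.7),(287.4,221.3)),atz("top",228.4,237.7,.132),atz("side",287.4,221.3,.132))
a=[(83,160),(148,145),(164,208),(102,226)];b=[(203,122),(264,104),(285,165),(221,184)]
f=lambda L,z:np.array([atz("top",190+(x+.5)/3-.5,180+(y+.5)/3-.5,z) for x,y in L])
for L in(a,b):print("flange",f(L,.07).mean(0))
print("box",f([(52,152),(278,74),(316,177),(87,257)],.066).mean(0))
print("fit cap top",f([(243,138)],.104))
tr=np.array([atz("top",*p,.025) for p in[(113,261),(166,262),(161,328),(105,326)]]);print("tray",tr,tr.mean(0))
print("cap side top",atz("side",383,163.2,.034))
print("cap",atz("top",402,282,.034))
print("look-alike term",atz("top",181,232,.06), "joystick",atz("top",120,155,.13))
E
```

```text
cap top (array([401.5796, 282.0177]), array([  8,  12,  18,  17, 226], dtype=int32))  side (array([381.9163, 167.8577]), array([  8,   9,  17,  18, 239], dtype=int32))
tray top (array([134.8853, 294.5448]), array([   9,   11,   62,   68, 3601], dtype=int32))
term dot tri (array([0.5531, 0.0765, 0.1288]), np.float64(0.00023000968636520378)) [0.5529 0.0763 0.132 ] [0.5516 0.0793 0.132 ]
flange [0.5517 0.0756 0.07  ]
flange [ 0.5839 -0.0144  0.07  ]
box [0.568  0.0309 0.066 ]
fit cap top [[ 0.5835 -0.014   0.104 ]]
tray [[0.5063 0.3584 0.025 ]
 [0.5055 0.2321 0.025 ]
 [0.3535 0.2369 0.025 ]
 [0.3559 0.3677 0.025 ]] [0.4303 0.2988 0.025 ]
cap side top [ 0.4641 -0.3171  0.034 ]
cap [ 0.4634 -0.3216  0.034 ]
look-alike term [0.5729 0.1925 0.06  ] joystick [0.7351 0.3224 0.13  ]
```

```bash
cat >> h.py <<'E'
from scipy.spatial.transform import Rotation as R
def go(p,yang=None):
    o=monitor.get_obs();M=R.from_rotvec(o["tool_rot"]).as_matrix()
    d=M.T@(np.array(p)-o["tool_pos"])*1000
    a=np.degrees(np.arctan2(M[1,1],M[0,1])); y=None if yang is None else (a-yang+90)%180-90
    print("shift",d.round(1),"yaw",y,"yang",a.round(1),"t",round(o["t"],2),"tcp",o["tool_pos"].round(4),"F",o["contact_force"].round(1),"open",round(o["opening"],4))
E
python3 -c "
from h import *
go([.5523,.076,.36],19.7);go([.5523,.076,.275],19.7)"
```

```text
shift [-484.  -347.9   44.1] yaw 48.36564136158955 yang 68.1 t 0.1 tcp [0.2333 0.5795 0.4035] F [ 0.5 -0.2 -0.3] open 0.0855
shift [-484.  -347.7  129.1] yaw 48.36564136158955 yang 68.1 t 0.1 tcp [0.2333 0.5795 0.4035] F [ 0.5 -0.2 -0.3] open 0.0855
```

Call:
step_arm(commands=[[100,[-484,-348,20],48.4],[100,[-484,-348,20],48.4],[100,[-484,-348,20],48.4],[100,[-484,-348,20],48.4],[100,[-484,-348,20],48.4],[100,[-484,-348,20],48.4],[100,[-484,-348,20],48.4],[100,[-484,-348,20],48.4],[100,[-484,-348,44],48.4],[100,[-484,-348,44],48.4],[100,[-484,-348,44],48.4],[100,[-484,-348,44],48.4]], squeeze=60)

```text
t: 1.6
tool_pos: [0.5522, 0.0765, 0.3604]
tool_rot: [-1.809, -2.567, 0.0]
contact_force: [0.6, -0.3, 0.3]
opening: 0.0851
grip_force: 0.0
```

```bash
python3 -c "
from h import *
go([.5523,.076,.275],19.7)
c=np.zeros((600,800,3),np.uint8)
c[:300,:390]=crop('top',190,180,130,100,3);c[:,400:]=crop('side',220,120,100,150,4)
cv2.imwrite('pics/c2.png',c)"
```

```text
shift [-0.5  0.  85.4] yaw -0.032162772246607574 yang 19.7 t 1.6 tcp [0.5522 0.0765 0.3604] F [ 0.6 -0.3  0.3] open 0.0851
```

View pics/c2.png

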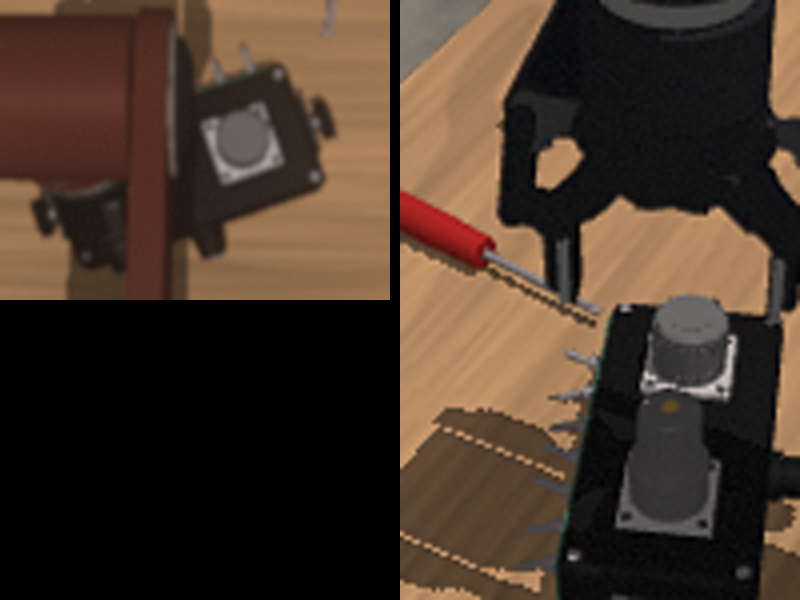

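The grey fingers straddle the terminator: their midpoint is at crop x≈670 and the dot is at (670,406). I'll descend and grip.

Call:
step_arm(commands=[[100,[0,0,40],0],[100,[0,0,75],0],[100,[0,0,85],0],[100,[0,0,85],0],[20,[0,0,85],0],[0,[0,0,85],0],[0,[0,0,85],0],[0,[0,0,85],0],[0,[0,0,85],0],[0,[0,0,85],0],[0,[0,0,85],0]], squeeze=60)

```text
t: 3.08
tool_pos: [0.5529, 0.0761, 0.2768]
tool_rot: [1.809, 2.567, 0.001]
contact_force: [-1.4, -0.3, 5.6]
opening: 0.0283
grip_force: 59.4
```

Call:
step_arm(commands=[[0,[0,0,-4],0],[0,[0,0,-12],0],[0,[0,0,-25],0],[0,[0,0,-60],0],[0,[0,0,-110],0],[0,[0,0,-110],0],[0,[0,0,-110],0]])

```text
t: 3.95
tool_pos: [0.5521, 0.0762, 0.386]
tool_rot: [-1.809, -2.568, 0.0]
contact_force: [0.5, 0.2, -1.2]
opening: 0.0286
grip_force: 60.4
```

```bash
python3 -c "
from h import *
go([.430,.300,.385]);go([.430,.300,.210])
c=np.zeros((600,800,3),np.uint8)
c[:300,:390]=crop('top',190,180,130,100,3);c[:,400:]=crop('side',220,120,100,150,4)
cv2.imwrite('pics/c3.png',c)"
```

```text
shift [251.9 -39.7   1.1] yaw None yang 19.7 t 3.95 tcp [0.5521 0.0762 0.386 ] F [ 0.5  0.2 -1.2] open 0.0286
shift [251.8 -39.6 176.1] yaw None yang 19.7 t 3.95 tcp [0.5521 0.0762 0.386 ] F [ 0.5  0.2 -1.2] open 0.0286
```

View pics/c3.png

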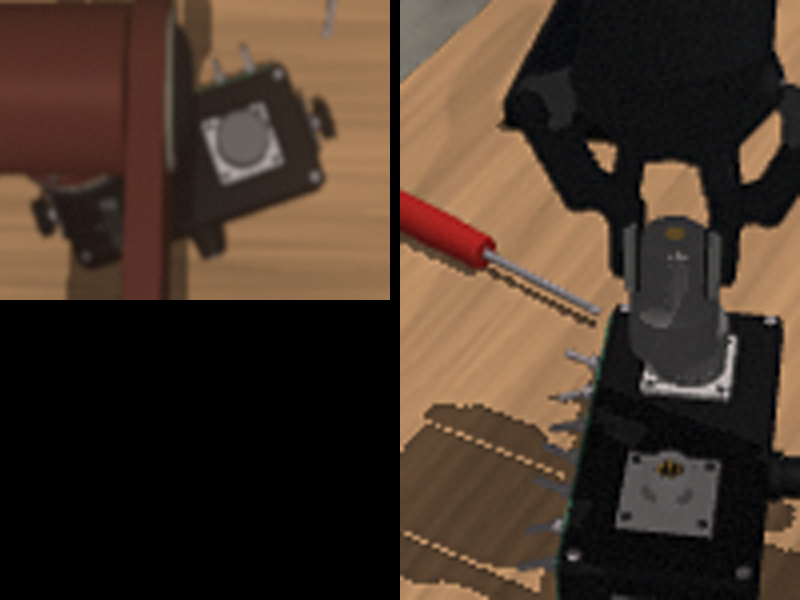

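The terminator is off: the bare socket shows at crop (670,490), and the fitted cap is still in place at (243,138) of the top crop. Next it goes to the tray.

Call:
step_arm(commands=[[0,[252,-40,0],0],[0,[252,-40,0],0],[0,[252,-40,0],0],[0,[252,-40,0],0],[0,[252,-40,0],0],[0,[252,-40,60],0],[0,[252,-40,120],0],[0,[252,-40,155],0],[0,[252,-40,165],0],[0,[252,-40,168],0],[0,[252,-40,168],0]])

```text
t: 5.42
tool_pos: [0.4309, 0.3002, 0.2194]
tool_rot: [1.809, 2.567, 0.004]
contact_force: [0.2, -0.2, -0.8]
opening: 0.0281
grip_force: 60.4
```

```bash
python3 -c "
from h import *
go([.430,.300,.210])
cv2.imwrite('pics/c4.png',crop('side',180,220,200,200,3))"
```

```text
shift [ 0.1 -0.9  9.4] yaw None yang 19.7 t 5.42 tcp [0.4309 0.3002 0.2194] F [ 0.2 -0.2 -0.8] open 0.0281
```

View pics/c4.png

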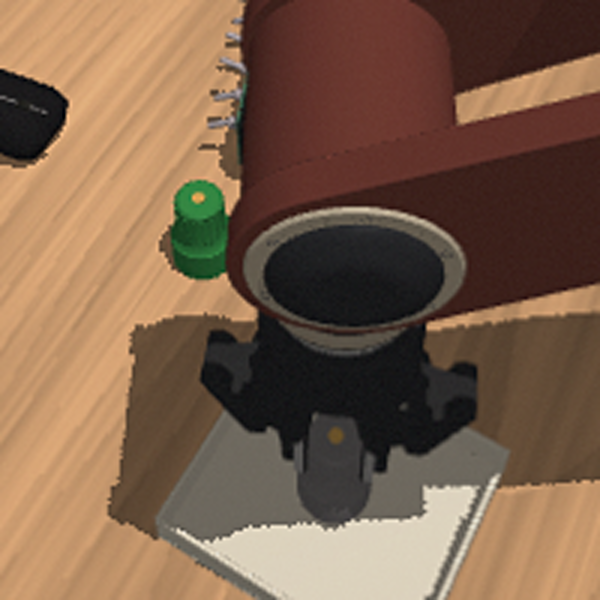

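The terminator hangs almost upright over the middle of the tray, with its dot at crop (336,435). I'll lower it until it touches.

Call:
step_arm(commands=[[0,[0,0,5],0],[0,[0,0,7],0],[0,[0,0,9],0],[0,[0,0,10],0],[0,[0,0,10],0]])

```text
t: 6.1
tool_pos: [0.4303, 0.3003, 0.2098]
tool_rot: [-1.809, -2.568, 0.002]
contact_force: [-6.3, -3.2, 12.2]
opening: 0.0281
grip_force: 61.8
```

Call:
step_arm(commands=[[0,[0,0,-0.5],0],[0,[0,0,-0.5],0],[38,[0,0,-0.5],0],[42,[0,0,-0.5],0],[60,[0,0,-0.5],0],[90,[0,0,-0.5],0],[100,[0,0,-1],0],[100,[0,0,-1],0],[100,[0,0,-40],0],[100,[0,0,-100],0],[100,[0,0,-150],0],[100,[0,0,-150],0]], squeeze=20)

```text
t: 7.6
tool_pos: [0.4312, 0.3006, 0.3639]
tool_rot: [1.806, 2.564, 0.015]
contact_force: [0.3, 0.3, -0.7]
opening: 0.0855
grip_force: 0.0
```

```bash
python3 -c "
from h import *
go([.4634,-.321,.36],100);go([.4634,-.321,.181],100)
cv2.imwrite('pics/c5.png',crop('side',180,220,200,200,3))"
```

```text
shift [-596.2 -178.9    1.1] yaw -80.3310153483708 yang 19.7 t 7.6 tcp [0.4312 0.3006 0.3639] F [ 0.3  0.3 -0.7] open 0.0855
shift [-596.5 -180.9  180.1] yaw -80.3310153483708 yang 19.7 t 7.6 tcp [0.4312 0.3006 0.3639] F [ 0.3  0.3 -0.7] open 0.0855
```

View pics/c5.png

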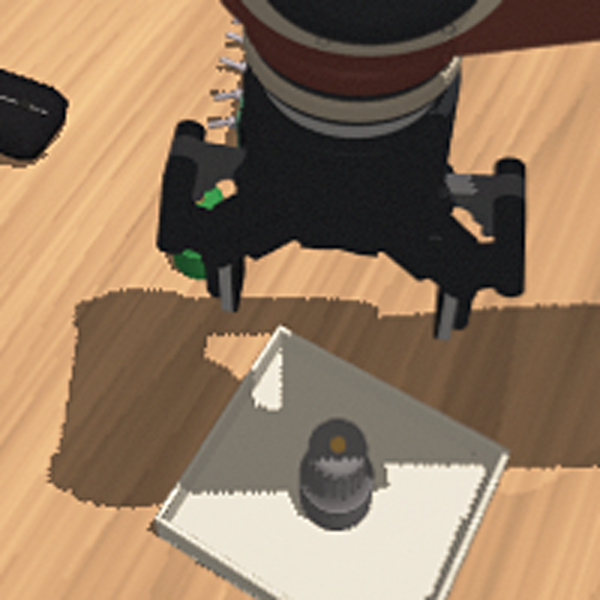

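The terminator stands upright in the tray, with its dot at crop (337,445). Now the grey cap.

Call:
step_arm(commands=[[100,[-596,-180,0],99.7],[100,[-596,-180,0],99.7],[100,[-596,-180,0],99.7],[100,[-596,-180,0],99.7],[100,[-596,-180,0],99.7],[100,[-596,-180,0],99.7],[100,[-596,-180,0],99.7],[100,[-596,-180,0],99.7],[100,[-596,-180,0],99.7],[100,[-596,-180,0],99.7],[100,[-596,-180,0],99.7],[100,[-596,-180,0],99.7]])

```text
t: 9.15
tool_pos: [0.4606, -0.3215, 0.3555]
tool_rot: [-3.127, -0.272, 0.004]
contact_force: [-1.0, 1.2, 0.5]
opening: 0.0849
grip_force: 0.0
```

Call:
step_arm(commands=[[100,[0,0,40],0],[100,[0,0,90],0],[100,[0,0,100],0],[100,[0,0,100],0]])

```text
t: 9.65
tool_pos: [0.4612, -0.3209, 0.2576]
tool_rot: [-3.129, -0.275, 0.001]
contact_force: [-0.4, -1.1, 0.5]
opening: 0.0853
grip_force: 0.0
```

```bash
python3 -c "
from h import *
go([.4634,-.321,.181],-80)
c=np.zeros((600,800,3),np.uint8)
c[:,:390]=crop('top',350,200,65,100,6);c[:,400:]=crop('side',330,100,100,150,4)
cv2.imwrite('pics/c6.png',c)"
```

```text
shift [ 2.2  0.6 76.6] yaw 0.04490790404432232 yang -80.0 t 9.65 tcp [ 0.4612 -0.3209  0.2576] F [-0.4 -1.1  0.5] open 0.0853
```

View pics/c6.png

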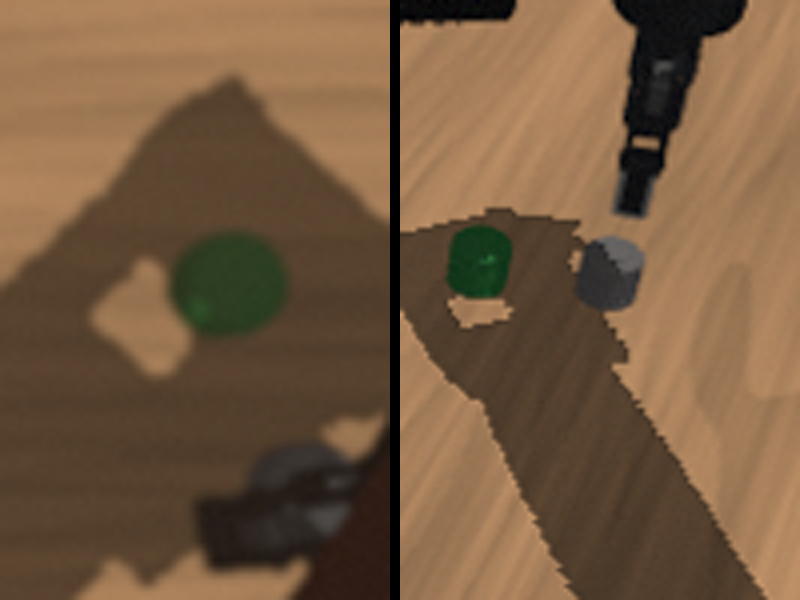

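The open fingers straddle the grey cap at side crop (610,270), and the green cap at (480,260) is clear of them. I'll descend and grip.

Call:
step_arm(commands=[[100,[2,0.5,40],0],[100,[2,0.5,70],0],[100,[2,0.5,76.5],0],[100,[2,0.5,76.5],0],[45,[2,0.5,76.5],0],[30,[2,0.5,76.5],0],[0,[2,0.5,76.5],0],[0,[2,0.5,76.5],0],[0,[2,0.5,76.5],0],[0,[2,0.5,76.5],0]], squeeze=70)

```text
t: 11.0
tool_pos: [0.4637, -0.3226, 0.1827]
tool_rot: [3.128, 0.273, 0.003]
contact_force: [0.3, 0.7, 6.6]
opening: 0.0385
grip_force: 70.8
```

Call:
step_arm(commands=[[0,[0,0,-40],0],[0,[0,0,-100],0],[0,[0,0,-160],0],[0,[0,0,-160],0],[0,[0,0,-160],0]])

```text
t: 11.62
tool_pos: [0.4628, -0.3218, 0.3406]
tool_rot: [-3.129, -0.273, 0.001]
contact_force: [-0.6, 0.1, -0.5]
opening: 0.038
grip_force: 70.3
```

```bash
python3 -c "
from h import *
go([.5525,.0761,.34],19.7)"
```

```text
shift [ 157.2 -376.3    0.8] yaw 80.26491527788713 yang -80.0 t 11.62 tcp [ 0.4628 -0.3218  0.3406] F [-0.6  0.1 -0.5] open 0.038
```

Call:
step_arm(commands=[[0,[157,-376,0],-99.7],[0,[157,-376,0],-99.7],[0,[157,-376,0],-99.7],[0,[157,-376,0],-99.7],[0,[157,-376,0],-99.7],[0,[157,-376,0],-99.7],[0,[157,-376,0],-99.7],[0,[157,-376,0],-99.7],[0,[157,-376,0],-99.7],[0,[157,-376,0],-99.7],[0,[157,-376,30],-99.7],[0,[157,-376,40],-99.7]])

```text
t: 13.12
tool_pos: [0.551, 0.0755, 0.2964]
tool_rot: [-1.806, -2.563, 0.008]
contact_force: [-0.2, 0.2, 0.1]
opening: 0.0381
grip_force: 70.4
```

```bash
python3 -c "
from h import *
go([.5525,.0761,.28],19.7);go([.5525,.0761,.2525],19.7)
cv2.imwrite('pics/c7.png',crop('side',240,160,100,100,6))
print(proj('side',[.5525,.0761,.07]))"
```

```text
shift [ 0.   1.7 16.4] yaw -0.03399202431955928 yang 19.7 t 13.12 tcp [0.551  0.0755 0.2964] F [-0.2  0.2  0.1] open 0.0381
shift [-0.1  1.9 43.9] yaw -0.03399202431955928 yang 19.7 t 13.12 tcp [0.551  0.0755 0.2964] F [-0.2  0.2  0.1] open 0.0381
[287.36493947 241.36570479]
```

View pics/c7.png

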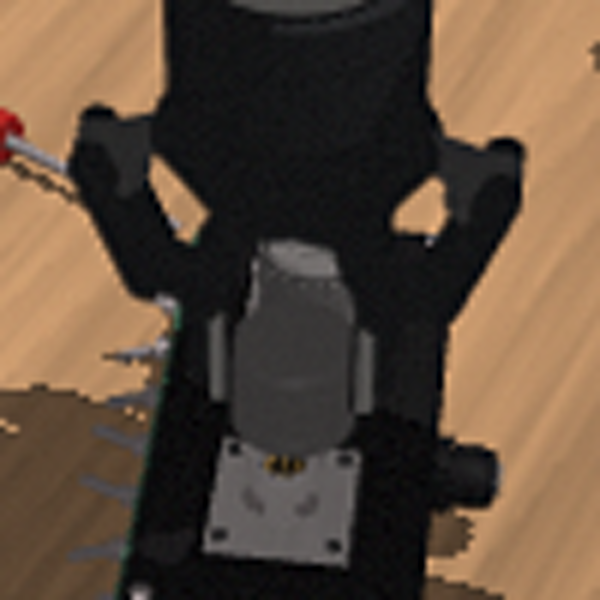

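```bash
python3 -c "
from h import *
k=lambda p:((proj('side',p)-[240,160]+.5)*6).round(0)
C=np.array([.551,.0755,.1137])
print('rim',k(C),'top',k(C+[0,0,.034]),'tip',k([.5525,.0761,.07]))
X=np.array([-.885,-.465,0]);X/=np.linalg.norm(X)
for z in(0,.015,.034):print(z,k(C+X*.02+[0,0,z]),k(C-X*.02+[0,0,z]))
Y=np.array([-.465,.885,0]);Y/=np.linalg.norm(Y);print('near rim',k(C+Y*.02),k(C-Y*.02))
a=np.radians(19.7);bx=np.array([np.cos(a),np.sin(a),0]);by=np.array([-np.sin(a),np.cos(a),0])
for s,t in((1,1),(-1,1),(1,-1),(-1,-1)):print(s,t,k(np.array([.5525,.0761,.07])+.024*(s*bx+t*by)))
"
```

```text
rim [294. 403.] top [295. 329.] tip [287. 491.]
0 [355. 403.] [232. 403.]
0.015 [356. 371.] [232. 371.]
0.034 [358. 329.] [232. 330.]
near rim [295. 449.] [292. 360.]
1 1 [207. 538.]
-1 1 [350. 553.]
1 -1 [227. 433.]
-1 -1 [364. 446.]
```

The cap at crop (294,403) projects right where the TCP says, and the socket at (284,497) is within about 2 mm of the expected spot, so the taper will guide it. Pressing on.

Call:
step_arm(commands=[[0,[0.5,1.8,15],0],[0,[0.5,1.8,22],0],[0,[0.5,1.8,28],0],[0,[0.5,1.8,32],0],[0,[0.5,1.8,35],0],[0,[0.5,1.8,38],0],[0,[0.5,1.8,41],0],[0,[0.5,1.8,44],0],[0,[0.5,1.8,46],0],[0,[0.5,1.8,46],0]], squeeze=100)

```text
t: 14.42
tool_pos: [0.5537, 0.0765, 0.254]
tool_rot: [-1.809, -2.567, 0.002]
contact_force: [-1.7, -1.6, -3.9]
opening: 0.0378
grip_force: 100.5
```

Call:
step_arm(commands=[[0,[0,0,0],0],[0,[0,0,1],0],[0,[0,0,2],0],[0,[0,0,2],0]])

```text
t: 14.92
tool_pos: [0.5541, 0.0765, 0.2532]
tool_rot: [-1.809, -2.568, 0.001]
contact_force: [-1.9, -2.7, -2.7]
opening: 0.0379
grip_force: 100.7
```

Call:
step_arm(commands=[[0,[0,0,2],0],[0,[0,0,4],0],[0,[0,0,4],0]])

```text
t: 15.3
tool_pos: [0.5546, 0.0766, 0.2529]
tool_rot: [-1.809, -2.568, 0.002]
contact_force: [-13.1, -3.5, 17.5]
opening: 0.0379
grip_force: 103.2
```

```bash
python3 -c "
from h import *
go([.5525,.0761,.2527],19.7)
k=lambda p:((proj('side',p)-[240,160]+.5)*6).round(0)
print(k([.5525,.0761,.104]))
cv2.imwrite('pics/c8.png',crop('side',240,160,100,100,6))"
```

```text
shift [ 0.3 -2.1  0.2] yaw -0.012696954829692686 yang 19.7 t 15.3 tcp [0.5546 0.0766 0.2529] F [-13.1  -3.5  17.5] open 0.0379
[288. 423.]
```

View pics/c8.png

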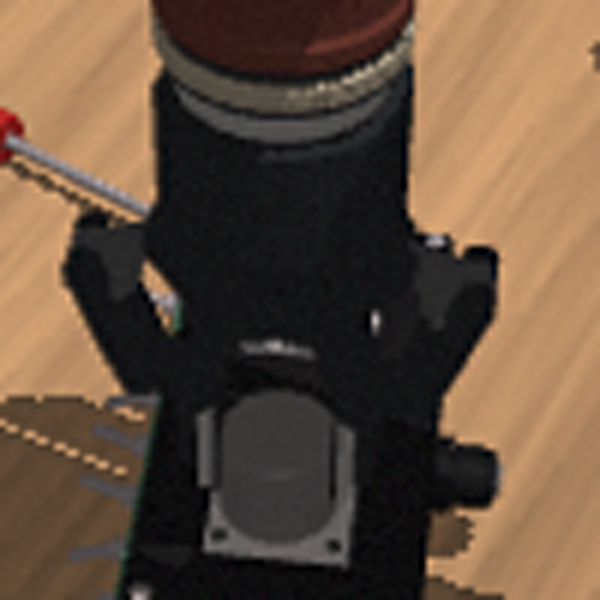

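The cap sits on the flange, its rim reaching crop y≈540 inside the flange square, and the TCP height matches home (0.2529 against 0.2527). I'll relieve the pressure, release and retreat.

Call:
step_arm(commands=[[0,[0,0,-4],0],[45,[0,0,-4],0],[55,[0,0,-4],0],[70,[0,0,-4],0],[100,[0,0,-4],0],[100,[0,0,-4],0],[100,[0,0,-4],0],[100,[0,0,-40],0],[100,[0,0,-100],0],[100,[80,0,-150],0],[100,[140,0,-150],0],[100,[180,0,-150],0]], squeeze=20)

```text
t: 16.85
tool_pos: [0.4942, 0.2444, 0.4009]
tool_rot: [1.81, 2.566, 0.004]
contact_force: [0.5, 0.5, -0.1]
opening: 0.085
grip_force: 0.0
```

```bash
python3 -c "
from h import *
go([.5525,.0761,.2527],19.7)
c=np.zeros((600,800,3),np.uint8)
c[:300,:390]=crop('top',190,180,130,100,3);c[:,400:]=crop('side',240,170,100,150,4)
c[300:,:390]=crop('side',220,320,130,100,3)
cv2.imwrite('pics/c9.png',c)"
```

```text
shift [-178.1   -2.   148.2] yaw -0.0937766393029591 yang 19.6 t 16.85 tcp [0.4942 0.2444 0.4009] F [ 0.5  0.5 -0.1] open 0.085
```

View pics/c9.png

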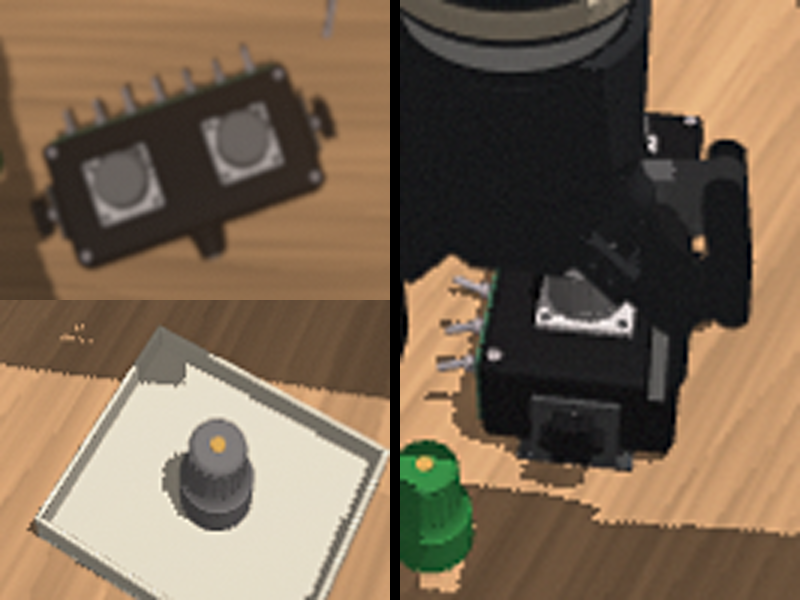

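Call:
step_arm(commands=[[100,[60,-60,0],0],[100,[100,-120,0],0],[100,[150,-150,0],0],[100,[150,-150,0],0],[100,[150,-150,0],0]])

```text
t: 17.62
tool_pos: [0.3024, 0.3336, 0.3987]
tool_rot: [1.807, 2.569, 0.0]
contact_force: [0.7, 0.4, -1.1]
opening: 0.0852
grip_force: 0.0
```

```bash
python3 -c "
from h import *
cv2.imwrite('pics/c10.png',crop('side',240,180,100,75,6))"
```

```text
(no output)
```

View pics/c10.png

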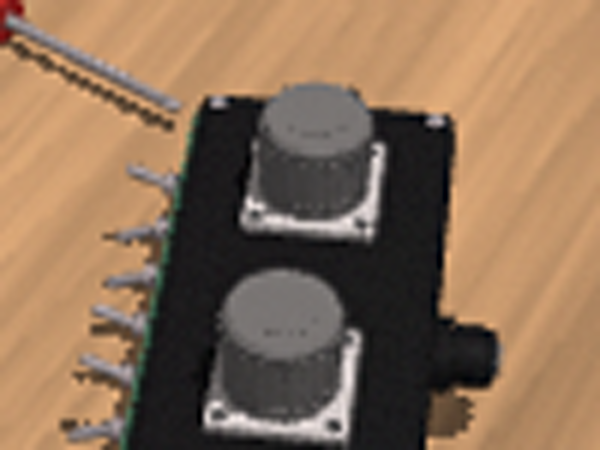

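Both caps, at (316,150) and (282,345), sit the same way on their flanges, and the new one is level and fully home. Handing in.

```bash
python3 -c "
from station import finish_job
print(finish_job())"
```

```text
the job is handed in; nothing more can be done
None
```

The terminator stands upright in the parts tray, the loose cap looks fully home on the socket it came from, and the job was handed in at about 17.7 s; the hand-in returned no verdict.

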